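# Draw the filter plate of the dust extractor and hold it over the lemel tray

## Task

The bench dust extractor's filter is due to be brushed out for its precious-metal dust. Loosen the clamp knob a quarter turn anticlockwise, draw the slide latch back towards the front, lift the flap until it stands open, and draw the filter plate up out of its guides. Finish while still holding it: upright and still, lengthwise over the middle of the white tray of offcuts, a few centimetres above its rim, with the flap left standing open and the tray and other tools undisturbed.

Things in the scene. Friction and masses are not known exactly. Their poses are not given: they have to be found in the camera images.
- extractor: Grey sheet-metal dust extractor, 170 (x) x 150 (y) x 105 mm high, fixed; black hose spigot on its left (+y). Origin: centre of its underside, on the bench; x to its rear (hinge side), its front is -x, y to its left, z up. In this frame, mm: deck x -85 to -30 at z 105; knob axis at y 0, x -56 with the latch home, -80 fully drawn back; filter well under the flap x -27 to 77, |y| < 72.
- clamp_knob (a joint): Turn of the clamp knob, rad: 0 = tight, its bar across the extractor (along y); grows anticlockwise seen from above; end stop 1.65. A hook under it locks the slide latch until the knob is beyond about 1.2; at 1.57 its bar points front to rear and the latch is free. Friction 0.08 N m, stays where left. Starts at 0 to 0.2.
- knob_grip (a point): Middle of the knob's black bar grip, on the knob's axis at z 129.5 mm: bar 40 mm long, 12 mm thick, 22 mm high (z 118.5 to 140.5), on a thin stem; the latch plate's top is at z 112.5. The knob rides on the slide latch, and the latch can be drawn by it.
- slide_latch (a joint): Travel of the steel slide latch plate, m: 0 = home, its 36 mm wide tongue lies 16 mm over the flap's front edge and holds it shut; grows as it is drawn to the extractor's front (-x); end stop 0.024; clear of the flap beyond 0.017. Friction about 2 N, stays where left. Cannot move while the knob is tight.
- flap (a joint): Opening of the flap, rad: 0 = shut, 1.57 = upright, end stop 1.85. Hinged along its rear edge on friction hinges: stays wherever it is left; about 0.2 N m of friction plus its weight (0.2 kg) to lift. Flap 111 mm front to rear, 146 mm wide, 2.5 mm thick, with two small rubber pads 16 mm deep on its underside, over the ends of the filter plate.
- flap_hinge (a point): Middle of the flap's hinge line: extractor x 81, y 0, z 105 mm; the line runs along the extractor's y.
- flap_handle (a point): Middle of the flap's steel bow handle: round bar 8 mm thick along the extractor's y, 48 mm over its ends, on two 8 mm posts at y +-20, bar axis 26 mm above the flap's face. With the flap shut: extractor x 4, y 0, z 134 mm, i.e. 77 mm in front of the hinge and 29 mm above it; it swings with the flap, up and to the rear.
- filter_plate: Filter plate standing in the well: aluminium frame 84 (x) x 16 (y) x 76 mm high, pleated paper, black pull tab on top (88 mm in all), 0.13 to 0.21 kg. Origin: centre of its underside; x along its length, z up. Starts at extractor x 24, y 0, z 12 mm with the extractor's axes, between end guides (1.5 mm play, tops at z 66 mm); comes out straight up.
- filter_tab (a point): Middle of the filter plate's pull tab, 82 mm above the plate's underside; tab 36 (x) x 16 (y, flush with the frame) x 12 mm high, so fingers may grip tab and top rail together. At the start its top is at z 100 mm, just under the flap.
- lemel_tray: White open tray with sheet-metal offcuts, 85 mm (x) x 140 mm (y), rim 23 mm high, offcuts to 30 mm; loose. Origin: centre of its underside, z up; its length is its y axis.
- brush: Bystander: flux brush with red handle, 154 mm, loose, lying. Origin: middle of its underside.
- tweezers: Bystander: steel tweezers, 150 mm, loose, lying. Origin: middle of its underside.
- rouge: Bystander: bar of polish, half red half pale, 35 x 87 x 27 mm, loose, lying. Origin: middle of its underside.
- hammer: Bystander: chasing hammer with wood handle, 199 mm, loose, lying. Origin: middle of its underside.
- lamp_post (a point): Not to be handled: the bench lamp's fixed grey post, 45 mm wide, which stands between the extractor and the tray at their rear. The point is on it 0.40 m up; it leans, from x 0.585, y 0.07 at its foot to x 0.55, y -0.03 at its top (0.88 m up). The arm must pass in front of it.
- graver: Bystander: graver with a mushroom wood handle, 124 mm, loose, lying. Origin: middle of its underside.

How it is judged:
By the outcome, as a careful person would: the job done as asked, in the order asked, and still so for the second after the job is handed in, while the arm keeps its last pose, push and grip.
It also fails if it takes over 72 s, if anything falls off the work surface, if the arm or the gripper's body presses on something with over 40 N, if the wrist force passes 120 N, or if a joint passes its speed limit or range.

## Robot

A 6-joint arm with a two-finger parallel gripper is mounted at the origin on the work surface; the furniture and walls round the work are solid. World frame = base frame: x ahead of the robot, y to its left, z up, the work surface at z = 0. Lengths are in m, angles in rad, forces in N, time in s.
With the tool pointing down it reaches from about 0.35 to 0.975 m from the base axis. Payload 4.9 kg.
Tool frame: the origin (TCP) lies on the front face of the gripper's body, between the roots of the fingers; the fingertips stand ctrl.tip_extent ahead of it and the grasp point (between the pads) lies 54 mm ahead of it (ctrl.tip_extent is the distance from the TCP to the fingertips, in m); z points along the fingers, y is the line along which they close (so a half turn about z gives the same grasp; the last joint's range is limited). The gripper opens to 85 mm and grips with 20 to 120 N. Pads are 22 mm wide; open, the fingers measure 114 mm over their backs; the gripper's body (76 mm by 85 mm) begins 54 mm behind the grasp point. The pads swing forward as they close: fully open they stand 13 mm farther back than shut.
Start: joints at [1.204, 0.053, 1.613, -0, 1.476, -0.119], TCP at [0.153, 0.606, 0.304] pointing down, gripper open.
Joint ranges: [-3.01, 3.01], [-1.01, 2.22], [0.06, 2.58], [-1.02, 4.17], [0.09, 2.62], [-3.14, 3.14]. Speed limits (rad/s): [2.57, 2.57, 3.14, 3.14, 3.14, 3.14].

## Interface

Orientations are given as a rotation vector (axis times angle).
In Python, from station import ctrl gives the robot as it stands.
- The arm moves only by the tool apply_moves, never from a script. Its argument "rows" is one flat list of numbers, 6 for each row, row after row: the shift along the tool's x, y, z normalised to -1 to 1, where 1 is 0.6 m, then the turn, a rotation vector about the tool's x, y, z normalised to -1 to 1, where 1 is 90 degrees. A call has 1 to 20 rows; each row is the pose to reach, as a shift and turn from the pose commanded when the call began, along the tool's axes at that moment; what a row does not reach only later rows make up. A row lasts 1/10 s, in which the tool goes at most 50 mm and 8.59 degrees, less where a joint would pass 70% of its speed; a pose out of reach is approached as far as the arm can. A call with a number of a shift or a turn outside -1 to 1 is refused whole. A call with a gripper value outside its range is refused whole. "grip" is the opening, from 0 (shut) to 1 (fully open), set as the call begins (left out, the last holds). The fingers move at their own pace and stop on an object; "grip_force" is the grip in N (left out, the last holds). Time passes only in rows, so rows that repeat a pose let the fingers close. It gives the time, the measured TCP pose, the force, the opening and the grip force at its end, in the units of the state.
- ctrl.get_obs(): the state, without advancing time (a new reading comes with each control period).
- ctrl.get_image(name): name is "scene" or "top" or "wrist"; returns (picture, depth): 400x640x3 uint8, blue, green, red; 400x640 float32, m along the optical axis (not along the pixel's ray), 0 where there is no reading.
- ctrl.camera_model(name): a dict with "mtx" (3x3 intrinsics, pixels), "R" (3x3) and "t" (3): a world point X has camera coordinates R X + t; the wrist camera has in their place "tool_from_camera" (4x4, takes a point from camera to tool coordinates, whose origin is the TCP and whose axes are the flange's). Camera axes: x right, y down, z forward; pixel columns grow to the right and rows downward; lengths in m; the calibration is good to about 2 mm. The wrist camera is an equidistant fisheye: a pixel r from the principal point sees the ray r / f radians off the axis. A picture is of the moment at which its call begins: read the wrist's pose just before it. camera_model takes no time and is no camera call.
- ctrl.finish_job(): hands the job in; it is judged then, once.
The state is a dict: "t": time; "q": joint angles; "dq": joint speeds; "effort": joint torques, N m; "tool_pos": TCP position; "tool_rot": TCP orientation; "contact_force": force on the tool from outside, world axes, zero at the start; "wrist_torque": the same for the moment, N m; "opening": finger opening in m; "grip_force": force on a finger pad.
Only numpy, scipy, OpenCV 4.12 (cv2) and the standard library are available. Lean on these libraries where they do the work, as an engineer would, in place of code of your own. Each camera call takes 0.05 s, during which the arm holds its last target. There are 200 camera calls.

## Working session

There is one attempt and no reset: what is moved stays moved. The work goes in short steps, Python scripts to look and compute and a tool call to move; the robot and the scene stay as the last step left them, time stands still between calls to the robot, and variables do not carry over. Pictures are saved under pics/ and viewed, at most 13 in all, crops included, and the job is handed in when it is done.

Besides the shell and the picture viewer there is one more tool, called after "Request:" as name(argument=value, ...) on one line, values as JSON. apply_moves: Moves the arm, as the interface text tells. Its arguments: {"type":"object","properties":{"rows":{"type":"array","items":{"type":"number"}},"grip":{"type":"number"},"grip_force":{"type":"number"}},"required":["rows"]}

```bash
ls; mkdir -p pics
python3 - <<'E'
from station import ctrl
import cv2,numpy as np
o=ctrl.get_obs();print(o);print(ctrl.tip_extent)
for n in("scene","top"):
    im,d=ctrl.get_image(n);cv2.imwrite(f"pics/{n}0.png",im);np.save(f"pics/{n}0.npy",d);print(n,ctrl.camera_model(n))
print(ctrl.camera_model("wrist"))
E
```

```text
pics
{'t': 0.0, 'q': array([ 1.20396001e+00,  5.33680182e-02,  1.61429520e+00,  1.83626484e-05,
        1.47601186e+00, -1.18998073e-01]), 'dq': array([ 0.00116819, -0.00041588, -0.00021298,  0.00243805,  0.00020089,
        0.00074666]), 'effort': array([ 3.70554540e-05, -3.93698466e+01, -3.70163906e+01, -2.08922388e-04,
        7.23955629e-03,  3.35818413e-05]), 'tool_pos': array([0.15314068, 0.60545659, 0.30265523]), 'tool_rot': array([-0.38824625, -3.11698585,  0.0031676 ]), 'contact_force': array([-0.88481863,  0.22543422,  0.16483758]), 'wrist_torque': array([ 0.04166344, -0.06565866, -0.02522207]), 'grip_force': 0.0, 'opening': 0.08544390737231466}
0.0726
scene {'mtx': array([[369.24504647,   0.        , 316.18566963],
       [  0.        , 369.24504647, 205.27121728],
       [  0.        ,   0.        ,   1.        ]]), 'R': array([[ 0.53798586, -0.8428188 ,  0.01508933],
       [-0.38732493, -0.263056  , -0.88361809],
       [ 0.74869928,  0.46952957, -0.46796514]]), 't': array([-0.20698484,  0.36979437,  0.97155577])}
top {'mtx': array([[492.11515374,   0.        , 320.20379077],
       [  0.        , 492.11515374, 198.31945573],
       [  0.        ,   0.        ,   1.        ]]), 'R': array([[-0.02581316, -0.99965177, -0.00547844],
       [-0.99139769,  0.02630267, -0.12821384],
       [ 0.12831329,  0.00212171, -0.99173141]]), 't': array([0.03019694, 0.45970356, 1.48145205])}
{'mtx': array([[309.70691629,   0.        , 316.78629976],
       [  0.        , 309.70691629, 201.06272645],
       [  0.        ,   0.        ,   1.        ]]), 'tool_from_camera': array([[-1.59871125e-04, -9.54557238e-01, -2.98027607e-01,
         7.54570928e-02],
       [ 9.99999241e-01,  2.11537557e-04, -1.21396710e-03,
         9.66253480e-05],
       [ 1.22184511e-03, -2.98027575e-01,  9.54556479e-01,
        -7.05410414e-02],
       [ 0.00000000e+00,  0.00000000e+00,  0.00000000e+00,
         1.00000000e+00]])}
```

View pics/top0.png

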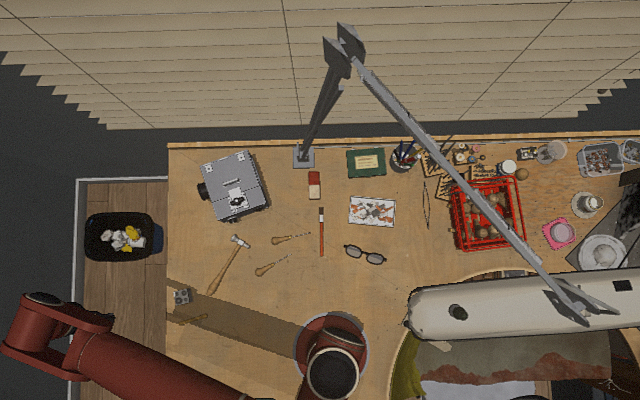

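View pics/scene0.png

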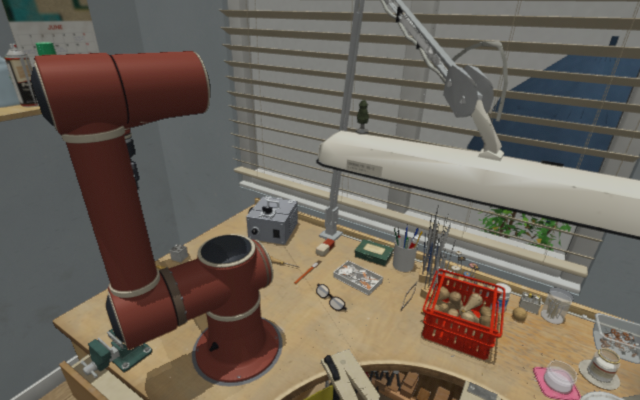

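The top view shows the extractor at about (234,186), its front toward lower right, with the tray at about (372,211), the post foot at (304,157) and the rouge at (314,185) between them. The scene view agrees. I'll measure next.

```bash
cat > h.py <<'E'
import numpy as np,cv2
from station import ctrl
from scipy.spatial.transform import Rotation as Ro
def cloud(n,d):
    m=ctrl.camera_model(n);K=m["mtx"];v,u=np.mgrid[:400,:640]
    c=np.stack([(u-K[0,2])/K[0,0]*d,(v-K[1,2])/K[1,1]*d,d],-1)
    return (c-m["t"])@m["R"]
def ray(n,uv,z):
    m=ctrl.camera_model(n);K=m["mtx"];r=np.linalg.inv(K)@[uv[0],uv[1],1]
    C=-m["R"].T@m["t"];r=m["R"].T@r;return C+r*(z-C[2])/r[2]
E
python3 - <<'E'
from h import *
im=cv2.imread("pics/top0.png");d=np.load("pics/top0.npy");P=cloud("top",d)
Z=P[...,2];roi=np.zeros_like(Z,bool);roi[130:240,185:285]=1
m=roi&(abs(Z-.106)<.009)&(d>0)
pts=P[m][:,:2].astype(np.float32);print(m.sum(),np.median(Z[m]),cv2.minAreaRect(pts*1000),cv2.boxPoints(cv2.minAreaRect(pts*1000)))
k=roi&(Z>.118)&(Z<.15)&(d>0)
n,l,s,c=cv2.connectedComponentsWithStats(k.astype(np.uint8))
for i in range(1,n):
    q=P[l==i];print(s[i],c[i],q.mean(0),q[:,2].max())
# tray by whiteness
roi2=np.zeros_like(k);roi2[185:240,335:410]=1
hsv=cv2.cvtColor(im,cv2.COLOR_BGR2HSV)
t=roi2&(Z>.010)&(Z<.045)
q=P[t][:,:2].astype(np.float32)*1000;r=cv2.minAreaRect(q);print("tray",t.sum(),r)
ys=[];
# white mask
w=((hsv[...,1]<50)&(hsv[...,2]>120)&roi2).astype(np.uint8)
cs,_=cv2.findContours(w,cv2.RETR_EXTERNAL,cv2.CHAIN_APPROX_NONE);c=max(cs,key=cv2.contourArea)
b=cv2.boxPoints(cv2.minAreaRect(c));print(b,[ray("top",p,.023).round(4) for p in b])
a=cv2.resize(im[135:235,185:285],None,fx=5.5,fy=5.5,interpolation=cv2.INTER_CUBIC);cv2.imwrite("pics/c.png",a)
E
```

```text
2721 0.10702775677242943 ((500.0047912597656, 273.282470703125), (172.3192138671875, 152.710205078125), 18.220325469970703) [[394.29105 318.8695 ]
 [442.03925 173.81604]
 [605.7185  227.69543]
 [557.97034 372.7489 ]]
[238 152   1   1   1] [238. 152.] [0.59191571 0.25499096 0.11836723] 0.1183672329679311
[245 168   1   1   1] [245. 168.] [0.543586   0.2346552  0.11920173] 0.11920173454713434
[223 178  16   8  49] [230.14285714 181.40816327] [0.50234772 0.27493678 0.13587058] 0.1465959359567413
[232 190   1   1   1] [232. 190.] [0.47972174 0.27261374 0.11983821] 0.11983821391619699
[230 197  15  11  87] [236.63218391 201.12643678] [0.44480307 0.25648988 0.13617312] 0.14608438356292283
[230 198   1   2   2] [230.  198.5] [0.45515979 0.27860819 0.11907221] 0.1200468179879638
[246 200   1   1   1] [246. 200.] [0.44966966 0.2324971  0.11824033] 0.11824033349808452
[245 202   1   1   1] [245. 202.] [0.44393854 0.2354456  0.11810903] 0.11810903252992991
[244 204   1   1   1] [244. 204.] [0.43800263 0.23811895 0.11969888] 0.11969888152497829
[247 204   2   2   3] [247.33333333 204.66666667] [0.43583155 0.22853761 0.11953319] 0.1204361787378055
[233 209   1   1   1] [233. 209.] [0.42439911 0.27001418 0.11913576] 0.11913575994053788
[235 208   1   1   1] [235. 208.] [0.42722357 0.26435599 0.11845715] 0.11845714744602058
tray 787 ((417.16900634765625, -140.5301513671875), (141.95147705078125, 162.8616943359375), 85.74868774414062)
[[347.44946 222.28091]
 [350.04272 195.0517 ]
 [395.72363 199.40225]
 [393.13037 226.63147]] [array([ 0.385 , -0.0634,  0.023 ]), array([ 0.4689, -0.0741,  0.023 ]), array([ 0.4517, -0.2143,  0.023 ]), array([ 0.368 , -0.2026,  0.023 ])]
```

View pics/c.png

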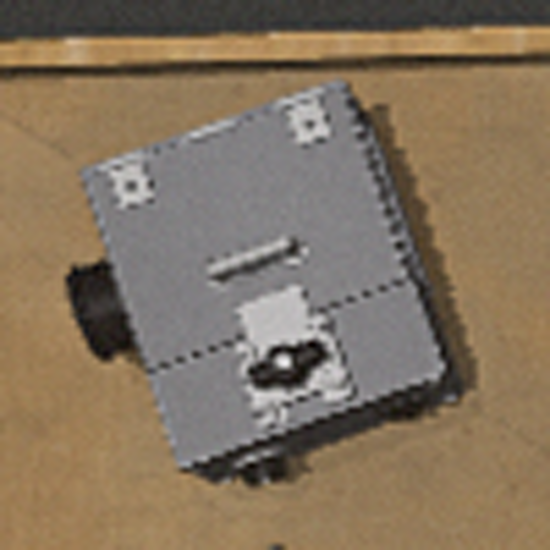

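Extractor: centre (0.500, 0.273), yaw 18.2°. The knob and handle blobs lie within 2 mm of where this predicts, and the knob bar is already about 0.15 rad on. Tray: centre (0.418, -0.139), long axis at about 83°. I'll check the lamp height, then work out the hover.

```bash
cat >> h.py <<'E'
E0=np.array([.500,.273]);YW=np.deg2rad(18.2)
def w(x,y,z): 
    c,s=np.cos(YW),np.sin(YW);return np.array([E0[0]+c*x-s*y,E0[1]+s*x+c*y,z])
def yawR(deg): # tool down, tool y at yaw deg
    a=np.deg2rad(deg);y=np.array([np.cos(a),np.sin(a),0]);z=np.array([0,0,-1.]);return np.stack([np.cross(y,z),y,z],1)
def go(p,deg,p0=None,d0=None):
    o=ctrl.get_obs();R=Ro.from_rotvec(o["tool_rot"]).as_matrix() if d0 is None else yawR(d0)
    p0=o["tool_pos"] if p0 is None else p0
    s=R.T@(np.asarray(p)-p0)/.6;t=Ro.from_matrix(R.T@yawR(deg)).as_rotvec()/(np.pi/2)
    print("target",np.round(p,4),deg,"->",s.round(4).tolist(),t.round(4).tolist())
def yaw():
    y=Ro.from_rotvec(ctrl.get_obs()["tool_rot"]).as_matrix()[:,1];return np.rad2deg(np.arctan2(y[1],y[0])),y
E
python3 - <<'E'
from h import *
P=cloud("top",np.load("pics/top0.npy"))
for (u,v) in [(420,300),(450,290),(415,320),(345,45),(400,100),(450,170),(500,225),(540,270),(330,110),(310,145)]:print(u,v,P[v,u].round(3))
print(yaw())
go(w(-56,0,0)/1 if 0 else w(-.086,0,.27),26)
E
```

```text
420 300 [ 0.189 -0.171  0.559]
450 290 [ 0.206 -0.232  0.548]
415 320 [ 0.15  -0.161  0.551]
345 45 [ 0.567 -0.024  0.872]
400 100 [ 0.678 -0.196  0.293]
450 170 [ 0.395 -0.174  0.819]
500 225 [ 0.316 -0.259  0.77 ]
540 270 [ 0.245 -0.331  0.732]
330 110 [ 0.544 -0.006  0.647]
310 145 [0.562 0.04  0.303]
(np.float64(75.79929282636289), array([ 0.24531891,  0.96944058, -0.00189477]))
target [0.4183 0.2461 0.27  ] 26 -> [-0.5754, -0.4721, 0.0554] [-0.0012, 0.0004, 0.5533]
```

Run:
```python
from h import *
q1=1.204
for n in("top","scene"):
    d=np.load(f"pics/{n}0.npy");im=cv2.imread(f"pics/{n}0.png").astype(int);P=cloud(n,d)
    red=(im[...,2]>1.6*im[...,1])&(im[...,2]>50)&(d>0)&(np.hypot(P[...,0],P[...,1])<.8)&(P[...,2]>.2)
    q=P[red];f=q[:,0]*np.cos(q1)+q[:,1]*np.sin(q1);l=-q[:,0]*np.sin(q1)+q[:,1]*np.cos(q1)
    print(n)
    for a in np.arange(-.15,.75,.1):
        k=(f>=a)&(f<a+.1)
        if k.sum()>20:print(round(a,2),k.sum(),"lat",np.percentile(l[k],[2,98]).round(3),"z",np.percentile(q[k,2],[2,50,98]).round(3))
sh=cloud("top",np.load("pics/top0.npy"))[270:345,400:470];k=(sh[...,2]>.45)&(sh[...,2]<.62)
print("shade",np.percentile(sh[k],[1,99],axis=0).round(3))
```

```text
top
-0.15 52 lat [-0.084 -0.029] z [0.247 0.266 0.311]
-0.05 313 lat [-0.077  0.078] z [0.269 0.288 0.303]
0.05 43 lat [-0.075  0.079] z [0.249 0.261 0.269]
0.15 639 lat [0.024 0.052] z [0.611 0.635 0.645]
0.25 1954 lat [0.025 0.089] z [0.588 0.619 0.639]
0.35 2389 lat [0.028 0.111] z [0.56  0.59  0.612]
0.45 2022 lat [0.019 0.127] z [0.539 0.559 0.577]
0.55 2286 lat [0.019 0.128] z [0.472 0.546 0.557]
0.65 23 lat [0.021 0.125] z [0.526 0.533 0.539]
scene
-0.15 4494 lat [-0.058  0.234] z [0.206 0.254 0.3  ]
-0.05 19674 lat [0.021 0.233] z [0.285 0.624 0.718]
shade [[ 0.106 -0.268  0.517]
 [ 0.217 -0.152  0.612]]
```

Request:
apply_moves(rows=[-0.5754,-0.4721,0.0554,0,0,0.5533,-0.5754,-0.4721,0.0554,0,0,0.5533,-0.5754,-0.4721,0.0554,0,0,0.5533,-0.5754,-0.4721,0.0554,0,0,0.5533,-0.5754,-0.4721,0.0554,0,0,0.5533,-0.5754,-0.4721,0.0554,0,0,0.5533,-0.5754,-0.4721,0.0554,0,0,0.5533,-0.5754,-0.4721,0.0554,0,0,0.5533,-0.5754,-0.4721,0.0554,0,0,0.5533,-0.5754,-0.4721,0.0554,0,0,0.5533,-0.5754,-0.4721,0.0554,0,0,0.5533,-0.5754,-0.4721,0.0554,0,0,0.5533], grip=0.45)

```text
t: 1.3
tool_pos: [0.418, 0.2472, 0.2704]
tool_rot: [-1.663, -2.664, 0.0]
contact_force: [-0.7, 0.9, 0.9]
opening: 0.0388
grip_force: 0.0
```

The forearm lies 2–13 cm left of the arm's axis, so the lamp shade will be about 7 cm clear at the tray. Next is a close look at the knob.

```bash
cat >> h.py <<'E'
def wpt(uv,z,o):
    m=ctrl.camera_model("wrist");K=m["mtx"];T=m["tool_from_camera"]
    a=(np.array(uv)-[K[0,2],K[1,2]])/K[0,0];r=np.hypot(*a)
    dr=np.array([np.sinc(r/np.pi)*a[0],np.sinc(r/np.pi)*a[1],np.cos(r)])
    R=Ro.from_rotvec(o["tool_rot"]).as_matrix()
    C=o["tool_pos"]+R@T[:3,3];dr=R@T[:3,:3]@dr
    return C+dr*(z-C[2])/dr[2]
def ext(p):
    c,s=np.cos(YW),np.sin(YW);d=p[:2]-E0;return np.round([c*d[0]+s*d[1],-s*d[0]+c*d[1]],4)
E
python3 - <<'E'
from h import *
o=ctrl.get_obs();im,d=ctrl.get_image("wrist");cv2.imwrite("pics/w1.png",im)
E
```

```text
(no output)
```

View pics/w1.png

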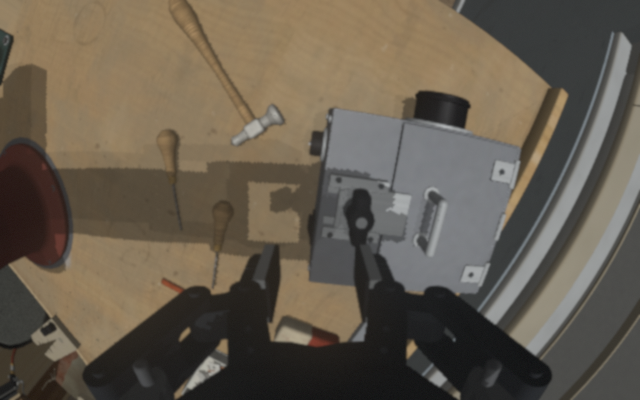

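The wrist view shows the knob bar at about (361,215), near vertical in the picture, the handle at (433,225), and the box corners at (331,108), (519,148) and (310,280). I'll measure from these.

Run:
```python
from h import *
o=ctrl.get_obs();im=cv2.imread("pics/w1.png")
g=im.max(2);m=np.zeros_like(g);m[175:250,340:385]=(g[175:250,340:385]<60)
cs,_=cv2.findContours(m,cv2.RETR_EXTERNAL,cv2.CHAIN_APPROX_NONE);c=max(cs,key=cv2.contourArea)
print(cv2.minAreaRect(c),c[:,0].min(0),c[:,0].max(0))
p=np.array([wpt(x,.135,o)[:2] for x in c[:,0]]).astype(np.float32);r=cv2.minAreaRect(p*1000);print("knob rect",r)
for uv,z in[((361,215),.14),((361,222),.14),((442,196),.136),((430,253),.136),((331,108),.1075),((519,148),.1075),((310,280),.105),((405,120),.1075),((391,290),.1075)]:
    q=wpt(uv,z,o);print(uv,q.round(4),ext(q))
cv2.imwrite("pics/c2.png",cv2.resize(im[95:295,300:530],None,fx=3,fy=3,interpolation=cv2.INTER_CUBIC))
```

```text
((358.92999267578125, 219.010009765625), (59.9626579284668, 27.860008239746094), 81.8698959350586) [344 189] [373 249]
knob rect ((446.83001708984375, 258.3483581542969), (19.87669563293457, 46.2574577331543), 37.08116912841797)
(361, 215) [0.4446 0.2636 0.14  ] [-0.0556  0.0084]
(361, 222) [0.4471 0.259  0.14  ] [-0.0546  0.0032]
(442, 196) [0.4935 0.3018 0.136 ] [0.0028 0.0294]
(430, 253) [0.5106 0.2588 0.136 ] [ 0.0057 -0.0168]
(331, 108) [0.3946 0.3198 0.1075] [-0.0855  0.0774]
(519, 148) [0.5554 0.3724 0.1075] [0.0837 0.0772]
(310, 280) [0.4442 0.1807 0.105 ] [-0.0818 -0.0703]
(405, 120) [0.449  0.3382 0.1075] [-0.028   0.0779]
(391, 290) [0.5155 0.2034 0.1075] [-0.007 -0.071]
```

View pics/c2.png

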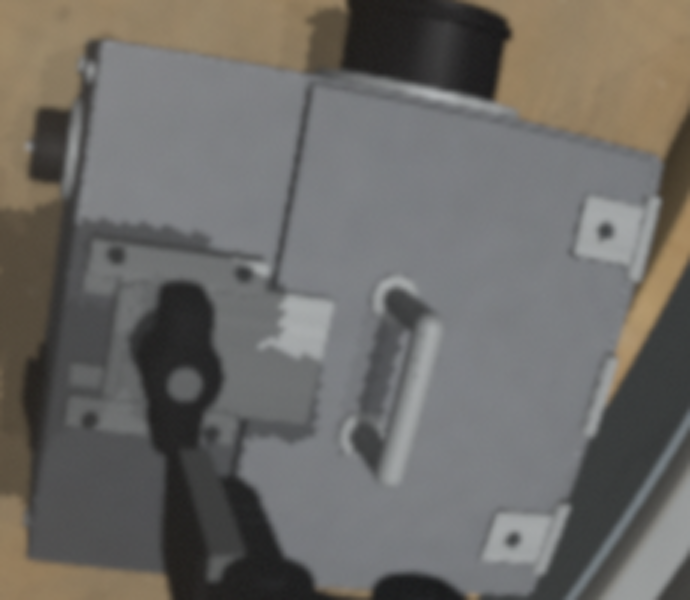

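The knob boss is at ext (-0.055, +0.003) and the bar is turned about 10° from tight, i.e. 0.18 rad. The estimates agree to about 3 mm, so I'll go and grip.

Run:
```python
from h import *
go(w(-.056,.002,.25),27);go(w(-.056,.002,.19),27)
```

```text
target [0.4462 0.2574 0.25  ] 27 -> [-0.006, 0.0497, 0.0343] [-0.0001, -0.0002, -0.0099]
target [0.4462 0.2574 0.19  ] 27 -> [-0.0061, 0.0497, 0.1343] [-0.0001, -0.0002, -0.0099]
```

Request:
apply_moves(rows=[-0.006,0.0497,0.034,0,0,-0.01,-0.006,0.0497,0.034,0,0,-0.01,-0.006,0.0497,0.07,0,0,-0.01,-0.006,0.0497,0.11,0,0,-0.01,-0.006,0.0497,0.1343,0,0,-0.01,-0.006,0.0497,0.1343,0,0,-0.01,-0.006,0.0497,0.1343,0,0,-0.01])

```text
t: 2.05
tool_pos: [0.4467, 0.257, 0.1906]
tool_rot: [1.642, 2.678, 0.0]
contact_force: [0.3, -0.0, -0.0]
opening: 0.0382
grip_force: 0.0
```

Request:
apply_moves(rows=[0,0,0,0,0,0,0,0,0,0,0,0,0,0,0,0,0,0,0,0,0,0,0,0,0,0,0,0,0,0,0,0,0,0,0,0,0,0,0,0,0,0], grip=0, grip_force=40)

```text
t: 2.75
tool_pos: [0.4476, 0.2567, 0.1918]
tool_rot: [1.643, 2.676, 0.003]
contact_force: [-1.3, 0.9, 5.7]
opening: 0.0108
grip_force: 43.6
```

Run:
```python
from h import *
o=ctrl.get_obs();print(o,yaw(),ext(o["tool_pos"]));im,d=ctrl.get_image("wrist");cv2.imwrite("pics/w2.png",im)
go(o["tool_pos"],27+79)
```

```text
{'t': 2.75, 'q': array([ 3.76393208e-01, -1.13706439e-01,  1.96891167e+00,  2.74690081e-04,
        1.28433815e+00, -9.30341548e-02]), 'dq': array([-0.0001952 ,  0.00066575, -0.00054713, -0.00033921,  0.00152383,
       -0.00085126]), 'effort': array([ -0.31113029, -26.74661815, -32.1864295 ,  -0.14174322,
        -0.51680658,  -0.059313  ]), 'tool_pos': array([0.44755362, 0.25673342, 0.19175947]), 'tool_rot': array([1.64347278, 2.67622711, 0.00282234]), 'contact_force': array([-1.29478332,  0.93280565,  5.72263514]), 'wrist_torque': array([-0.07823654,  0.3490033 , -0.02279702]), 'grip_force': 43.58991980552673, 'opening': 0.010843497644760568} (np.float64(26.891770843923922), array([0.8918606 , 0.45230566, 0.00206489])) [-0.0549  0.0009]
target [0.4476 0.2567 0.1918] 106 -> [-0.0, -0.0, -0.0] [0.0011, 0.0009, -0.879]
```

Gripped: opening 10.8 mm on the 12 mm bar. Now turn it 81° anticlockwise.

Request:
apply_moves(rows=[0,0,-0.002,0,0,-0.06,0,0,-0.002,0,0,-0.12,0,0,-0.002,0,0,-0.18,0,0,-0.002,0,0,-0.24,0,0,-0.002,0,0,-0.3,0,0,-0.002,0,0,-0.36,0,0,-0.002,0,0,-0.42,0,0,-0.002,0,0,-0.48,0,0,-0.002,0,0,-0.54,0,0,-0.002,0,0,-0.6,0,0,-0.002,0,0,-0.66,0,0,-0.002,0,0,-0.72,0,0,-0.002,0,0,-0.78,0,0,-0.002,0,0,-0.84,0,0,-0.002,0,0,-0.9,0,0,-0.002,0,0,-0.905,0,0,-0.002,0,0,-0.905,0,0,-0.002,0,0,-0.905])

```text
t: 4.6
tool_pos: [0.4468, 0.2584, 0.1919]
tool_rot: [-0.5, 3.1, 0.009]
contact_force: [0.3, 7.6, -0.0]
opening: 0.0112
grip_force: 42.5
```

Run:
```python
from h import *
o=ctrl.get_obs();print(o['contact_force'],o['wrist_torque'],o['opening'],o['tool_pos'],o['q'],yaw(),ext(o["tool_pos"]))
R=Ro.from_rotvec(o["tool_rot"]).as_matrix();v=w(-.0245,0,0)-w(0,0,0)
print(R.T@v/.6)
```

```text
[ 3.10018047e-01  7.61577913e+00 -1.54719169e-03] [ 1.4412774   0.25782339 -0.01944728] 0.01121593420359754 [0.44682379 0.25838234 0.19187074] [ 0.37784801 -0.11407923  1.96905886  0.00561116  1.28391033 -1.514631  ] (np.float64(108.34088289813039), array([-0.31466502,  0.94918668,  0.00552906])) [-0.0551  0.0027]
[ 4.08330944e-02  1.00402240e-04 -9.71113423e-05]
```

Request:
apply_moves(rows=[0.005,0.003,0,0,0,0,0.01,0.003,0,0,0,0,0.015,0.003,0,0,0,0,0.02,0.003,0,0,0,0,0.025,0.003,0,0,0,0,0.03,0.003,0,0,0,0,0.035,0.003,0,0,0,0,0.04,0.003,0,0,0,0,0.041,0.003,0,0,0,0,0.041,0.003,0,0,0,0,0.041,0.003,0,0,0,0])

```text
t: 5.7
tool_pos: [0.425, 0.2515, 0.1919]
tool_rot: [-0.499, 3.093, 0.006]
contact_force: [10.2, 9.8, -6.4]
opening: 0.0112
grip_force: 41.5
```

Run:
```python
from h import *
o=ctrl.get_obs();print(o['contact_force'],o['wrist_torque'],o['opening'],o['tool_pos'],yaw(),ext(o["tool_pos"]))
```

```text
[10.21701329  9.75302173 -6.42476441] [ 1.57226442 -1.69997682 -0.04709259] 0.01123080713600046 [0.42502538 0.25153484 0.19194275] (np.float64(108.32839278399163), array([-0.31446218,  0.9492676 ,  0.00213714])) [-0.0779  0.003 ]
```

Request:
apply_moves(rows=[0.041,0,0,0,0,0,0.041,0,0,0,0,0], grip=0.35)

```text
t: 5.9
tool_pos: [0.3976, 0.2415, 0.1899]
tool_rot: [0.501, -3.098, 0.004]
contact_force: [-0.2, 0.8, 0.3]
opening: 0.0299
grip_force: 0.0
```

I sent a stray 24 mm forward shift there. It went towards the latch's own end stop as the fingers opened, so it should be harmless. I'll rise and check.

Request:
apply_moves(rows=[0,0,-0.07,0,0,0,0,0,-0.13,0,0,0.1,0,0,-0.13,0,0,0.2,0,0,-0.13,0,0,0.3,0,0,-0.13,0,0,0.4,0,0,-0.13,0,0,0.5,0,0,-0.13,0,0,0.6,0,0,-0.13,0,0,0.7,0,0,-0.13,0,0,0.8,0,0,-0.13,0,0,0.9,0,0,-0.13,0,0,1,0,0,-0.13,0,0,1,0,0,-0.13,0,0,1])

```text
t: 7.2
tool_pos: [0.3997, 0.2422, 0.2689]
tool_rot: [1.839, 2.547, -0.002]
contact_force: [0.4, 0.0, -0.2]
opening: 0.0301
grip_force: 0.0
```

Run:
```python
from h import *
o=ctrl.get_obs();im,d=ctrl.get_image("wrist");cv2.imwrite("pics/w3.png",im);print(o["tool_pos"],yaw()[0],ext(o["tool_pos"]))
go(w(.004,.003,.26),18.2)
go(w(.004,.003,.197),18.2)
```

```text
[0.39974072 0.24217805 0.26890088] 18.424007353602878 [-0.1049  0.002 ]
target [0.5029 0.2771 0.26  ] 18.2 -> [0.0008, 0.1815, 0.0148] [-0.0005, 0.0006, 0.0025]
target [0.5029 0.2771 0.197 ] 18.2 -> [0.0009, 0.1815, 0.1198] [-0.0005, 0.0006, 0.0025]
```

View pics/w3.png

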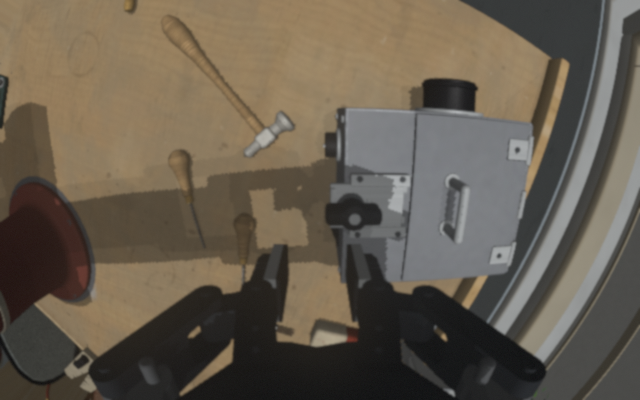

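The knob bar now points front to rear at (354,215). The tongue's rear edge is near (407,205), close to the flap seam at about (410,205). The handle is at (458,210). I'll check the distances.

Run:
```python
from h import *
o=ctrl.get_obs()
for uv,z in[((354,217),.1405),((407,205),.1125),((415,140),.1075),((403,255),.105),((464,180),.137),((461,241),.137),((462,210),.138)]:print(uv,ext(wpt(uv,z,o)))
im=cv2.imread("pics/w3.png");cv2.imwrite("pics/c3.png",cv2.resize(im[150:270,310:480],None,fx=4.5,fy=4.5,interpolation=cv2.INTER_CUBIC))
```

```text
(354, 217) [-0.0789  0.0041]
(407, 205) [-0.0329  0.0037]
(415, 140) [-0.0288  0.0549]
(403, 255) [-0.0291 -0.0447]
(464, 180) [0.0023 0.0308]
(461, 241) [ 0.0077 -0.0177]
(462, 210) [0.0035 0.0082]
```

View pics/c3.png

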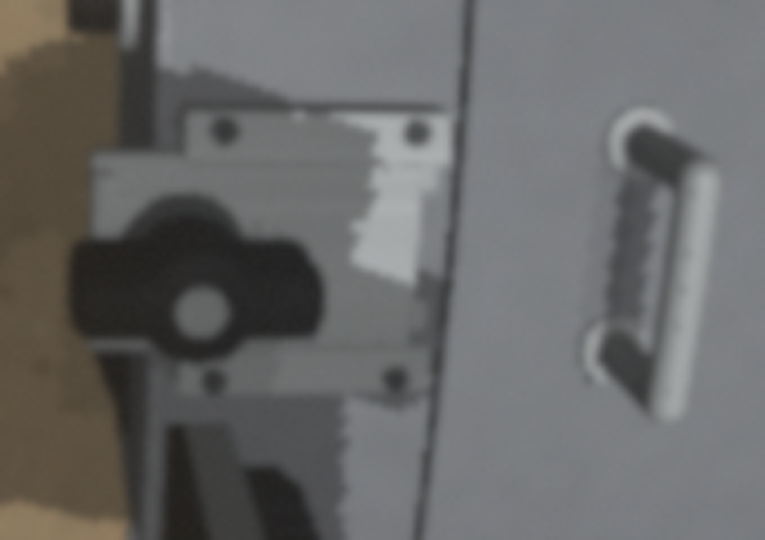

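The latch is fully drawn (knob at ext x -0.079) and the tongue is clear of the flap seam. Now the handle, at ext (0.0045, 0.005).

Run:
```python
from h import *
go(w(.0045,.0045,.25),18.2)
go(w(.0045,.0045,.196),18.2)
r=.0823;a=np.arctan2(29,77)
for t in np.arange(4,64.1,4):
    b=a+np.deg2rad(t);print(int(t),np.round([r*(np.cos(a)-np.cos(b))/.6,-r*(np.sin(b)-np.sin(a))/.6],3))
```

```text
target [0.5029 0.2787 0.25  ] 18.2 -> [0.0033, 0.1823, 0.0315] [-0.0005, 0.0006, 0.0025]
target [0.5029 0.2787 0.196 ] 18.2 -> [0.0034, 0.1824, 0.1215] [-0.0005, 0.0006, 0.0025]
4 [ 0.004 -0.009]
8 [ 0.008 -0.017]
12 [ 0.013 -0.026]
16 [ 0.018 -0.034]
20 [ 0.024 -0.041]
24 [ 0.031 -0.048]
28 [ 0.038 -0.055]
32 [ 0.045 -0.061]
36 [ 0.053 -0.066]
40 [ 0.061 -0.071]
44 [ 0.07  -0.076]
48 [ 0.078 -0.079]
52 [ 0.087 -0.083]
56 [ 0.097 -0.085]
60 [ 0.106 -0.087]
64 [ 0.116 -0.088]
```

Request:
apply_moves(rows=[0.003,0.06,0.02,0,0,0,0.003,0.12,0.03,0,0,0,0.003,0.182,0.031,0,0,0,0.003,0.182,0.031,0,0,0,0.003,0.182,0.06,0,0,0,0.003,0.182,0.09,0,0,0,0.003,0.182,0.11,0,0,0,0.003,0.182,0.1215,0,0,0,0.003,0.182,0.1215,0,0,0,0.003,0.182,0.1215,0,0,0])

```text
t: 8.25
tool_pos: [0.5029, 0.2788, 0.1971]
tool_rot: [1.838, 2.547, 0.001]
contact_force: [-0.7, 0.1, -0.4]
opening: 0.03
grip_force: 0.0
```

Request:
apply_moves(rows=[0,0,0,0,0,0,0,0,0,0,0,0,0,0,0,0,0,0,0,0,0,0,0,0,0,0,0,0,0,0,0,0,0,0,0,0], grip=0, grip_force=25)

```text
t: 8.85
tool_pos: [0.5031, 0.2789, 0.1975]
tool_rot: [1.838, 2.547, 0.002]
contact_force: [-1.4, -1.1, 5.1]
opening: 0.0065
grip_force: 24.8
```

The bar is gripped, so swing the flap up to about 60°.

Request:
apply_moves(rows=[0,0.002,-0.004,0,0,0,0,0.004,-0.009,0,0,0,0,0.008,-0.017,0,0,0,0,0.013,-0.026,0,0,0,0,0.018,-0.034,0,0,0,0,0.024,-0.041,0,0,0,0,0.031,-0.048,0,0,0,0,0.038,-0.055,0,0,0,0,0.045,-0.061,0,0,0,0,0.053,-0.066,0,0,0,0,0.061,-0.071,0,0,0,0,0.07,-0.076,0,0,0,0,0.078,-0.079,0,0,0,0,0.087,-0.083,0,0,0,0,0.097,-0.085,0,0,0,0,0.106,-0.087,0,0,0,0,0.106,-0.087,0,0,0])

```text
t: 10.55
tool_pos: [0.5647, 0.2993, 0.2526]
tool_rot: [1.837, 2.545, 0.006]
contact_force: [-3.2, -1.0, 6.6]
opening: 0.0065
grip_force: 25.1
```

Run:
```python
from h import *
o=ctrl.get_obs();print(o['contact_force'],o['wrist_torque'],o['opening'],o['tool_pos'],yaw(),ext(o["tool_pos"]))
im,d=ctrl.get_image("wrist");cv2.imwrite("pics/w4.png",im)
```

```text
[-3.24088699 -1.03824354  6.63255351] [-0.2318863   0.72592543 -0.04979118] 0.00648238343862719 [0.56471761 0.29933917 0.25263967] (np.float64(18.3534577655553), array([0.94912151, 0.31487463, 0.00472422])) [0.0697 0.0048]
```

View pics/w4.png

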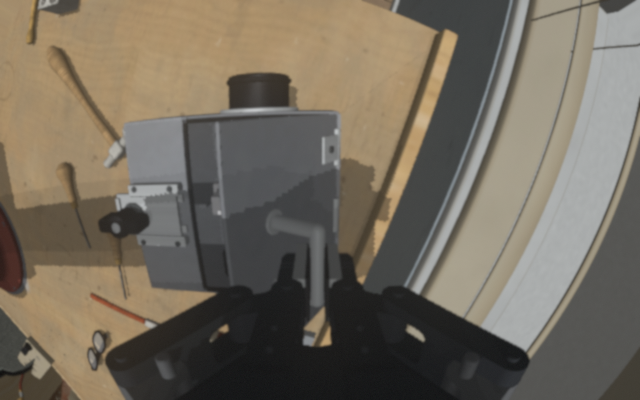

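The flap stands at about 60°, with the dark well visible. Release, back off in front, turn the tool and come down to push the flap the rest of the way.

Request:
apply_moves(rows=[0,0,0,0,0,0,0,0,0,0,0,0,0,0,0,0,0,0,0,0,-0.06,0,0,0,0,0,-0.12,0,0,0,0,0,-0.12,0,0,0,0.03,-0.06,-0.12,0,0,-0.09,0.0675,-0.1245,-0.12,0,0,-0.18,0.0675,-0.1245,-0.12,0,0,-0.3,0.0675,-0.1245,-0.12,0,0,-0.4,0.0675,-0.1245,-0.12,0,0,-0.5,0.0675,-0.1245,-0.12,0,0,-0.6,0.0675,-0.1245,-0.12,0,0,-0.7,0.0675,-0.1245,-0.12,0,0,-0.8,0.0675,-0.1245,-0.12,0,0,-0.9,0.0675,-0.1245,-0.12,0,0,-1,0.0675,-0.1245,-0.12,0,0,-1,0.0675,-0.1245,-0.12,0,0,-1], grip=0.25)

```text
t: 12.4
tool_pos: [0.4794, 0.3136, 0.3201]
tool_rot: [0.501, -3.101, 0.0]
contact_force: [-0.2, 0.0, -0.4]
opening: 0.0214
grip_force: 0.0
```

Request:
apply_moves(rows=[0,0,0,0,0,0,0,0,0.07,0,0,0,0,0,0.144,0,0,0,0,0,0.144,0,0,0], grip=0)

```text
t: 12.8
tool_pos: [0.4759, 0.312, 0.2266]
tool_rot: [0.497, -3.089, 0.006]
contact_force: [-0.9, -0.2, -0.9]
opening: -0.0003
grip_force: 0.0
```

Run:
```python
from h import *
o=ctrl.get_obs();print(o['contact_force'],o['opening'],o['tool_pos'],yaw(),ext(o["tool_pos"]))
im,d=ctrl.get_image("scene");cv2.imwrite("pics/s4.png",cv2.resize(im[150:290,190:370],None,fx=3.5,fy=3.5,interpolation=cv2.INTER_CUBIC))
go(w(.081,.045,.238),108.2)
```

```text
[-0.93274346 -0.16916235 -0.92384551] -0.000332222959383784 [0.4759346  0.31200674 0.22661943] (np.float64(108.28008181499982), array([-0.31366186,  0.949533  , -0.00182171])) [-0.0107  0.0446]
target [0.5629 0.341  0.238 ] 108.2 -> [-0.1497, 0.0, -0.0135] [-0.0007, -0.0049, 0.001]
```

View pics/s4.png

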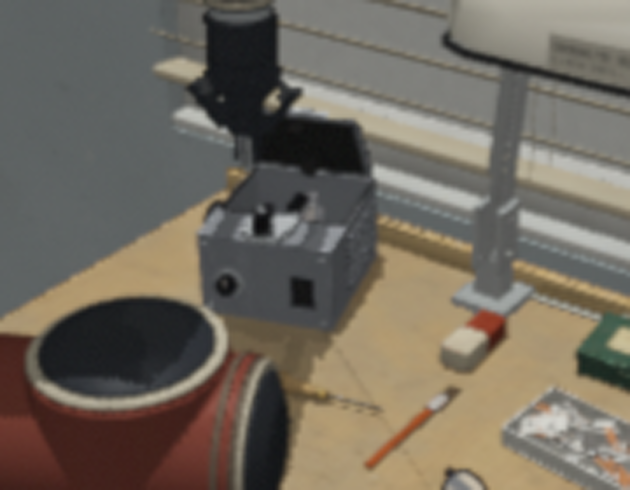

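The scene view shows the flap open about 60° and the fingers in front of it. Push to the rear.

Request:
apply_moves(rows=[-0.015,0,-0.01,0,0,0,-0.03,0,-0.01,0,0,0,-0.045,0,-0.01,0,0,0,-0.06,0,-0.01,0,0,0,-0.075,0,-0.01,0,0,0,-0.09,0,-0.01,0,0,0,-0.105,0,-0.01,0,0,0,-0.115,0,-0.01,0,0,0,-0.125,0,-0.01,0,0,0,-0.135,0,-0.01,0,0,0,-0.143,0,-0.01,0,0,0,-0.143,0,-0.01,0,0,0,-0.143,0,-0.01,0,0,0])

```text
t: 14.15
tool_pos: [0.561, 0.3406, 0.2392]
tool_rot: [0.501, -3.101, 0.0]
contact_force: [0.2, 0.2, 0.4]
opening: 0.0001
grip_force: 0.0
```

Run:
```python
from h import *
o=ctrl.get_obs();print(o['contact_force'],o['tool_pos'],yaw()[0],ext(o["tool_pos"]))
im,d=ctrl.get_image("top");P=cloud("top",d);p=P.reshape(-1,3)
# flap height/edge points
e=np.array([*ext(p[0])]) ;c,s=np.cos(YW),np.sin(YW);dd=p[:,:2]-E0
X=c*dd[:,0]+s*dd[:,1];Y=-s*dd[:,0]+c*dd[:,1]
for a,b in((-.07,-.03),(-.03,0)):
    k=(Y>a)&(Y<b)&(X>.04)&(X<.14)&(p[:,2]>.18)&(p[:,2]<.23);print(k.sum(),X[k].round(3)[:12],p[k,2].round(3)[:12])
```

```text
[0.23629365 0.16439689 0.37259233] [0.56097885 0.34061293 0.23923665] 108.3452404587461 [0.079  0.0452]
90 [0.099 0.099 0.099 0.095 0.097 0.098 0.096 0.098 0.098 0.099 0.097 0.096] [0.212 0.212 0.211 0.221 0.213 0.206 0.209 0.217 0.211 0.207 0.21  0.209]
58 [0.122 0.119 0.118 0.122 0.121 0.115 0.115 0.116 0.115 0.112 0.109 0.109] [0.181 0.185 0.181 0.182 0.181 0.187 0.18  0.183 0.18  0.184 0.187 0.184]
```

The flap edge is at ext x 0.098, z 0.212, which puts it at about 99°. Go to the plate tab.

Request:
apply_moves(rows=[0.04,-0.03,0,0,0,0,0.0917,-0.0695,0,0,0,0,0.0917,-0.0695,0,0,0,0,0.0917,-0.0695,0,0,0,0,0.0917,-0.0695,0.04,0,0,0,0.0917,-0.0695,0.08,0,0,0,0.0917,-0.0695,0.08,0,0,0], grip=0.55)

```text
t: 14.9
tool_pos: [0.5204, 0.2837, 0.1884]
tool_rot: [0.501, -3.095, 0.002]
contact_force: [-0.2, -0.6, -2.1]
opening: 0.0471
grip_force: 0.0
```

Run:
```python
from h import *
o=ctrl.get_obs();print(o['contact_force'],o['tool_pos'],yaw()[0],ext(o["tool_pos"]))
im,d=ctrl.get_image("wrist");cv2.imwrite("pics/w5.png",im[100:400,120:520])
go(w(.024,.0035,.146),108.3)
```

```text
[-0.24234826 -0.60632033 -2.09006567] [0.52039591 0.28374132 0.18844414] 108.38120900748919 [0.0227 0.0038]
target [0.5217 0.2838 0.146 ] 108.3 -> [-0.0008, -0.0006, 0.0741] [-0.0001, -0.0022, 0.0009]
```

View pics/w5.png

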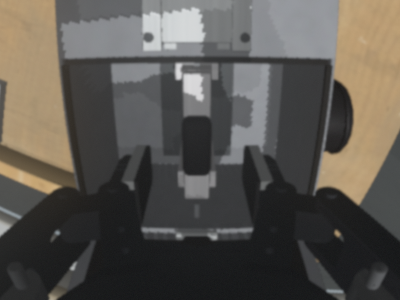

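The open well holds the plate at crop (197,130), its black tab centred between the fingers. Descend and grip.

Request:
apply_moves(rows=[-0.001,0,0.03,0,0,0,-0.001,0,0.055,0,0,0,-0.001,0,0.072,0,0,0,-0.001,0,0.072,0,0,0,-0.001,0,0.072,0,0,0])

```text
t: 15.45
tool_pos: [0.5225, 0.2841, 0.1492]
tool_rot: [-0.501, 3.101, 0.0]
contact_force: [0.3, -0.5, 0.5]
opening: 0.047
grip_force: 0.0
```

Request:
apply_moves(rows=[0,0,0,0,0,0,0,0,0,0,0,0,0,0,0,0,0,0,0,0,0,0,0,0,0,0,0,0,0,0,0,0,0,0,0,0,0,0,0,0,0,0], grip=0, grip_force=60)

```text
t: 16.15
tool_pos: [0.523, 0.2843, 0.1501]
tool_rot: [-0.501, 3.099, 0.001]
contact_force: [-0.1, -0.5, 4.6]
opening: 0.0149
grip_force: 61.6
```

Run:
```python
from h import *
o=ctrl.get_obs();print(o['contact_force'],o['tool_pos'],yaw(),ext(o["tool_pos"]),wpt((317,245),.1,o))
```

```text
[-0.08963891 -0.48647179  4.59325857] [0.52296382 0.284275   0.150101  ] (np.float64(108.35508421733414), array([-3.14905086e-01,  9.49123157e-01,  1.39621285e-04])) [0.0253 0.0035] [0.50591042 0.27834269 0.1       ]
```

Gripped at 14.9 mm. Draw it straight up 160 mm.

Request:
apply_moves(rows=[0,0,-0.008,0,0,0,0,0,-0.016,0,0,0,0,0,-0.03,0,0,0,0,0,-0.045,0,0,0,0,0,-0.06,0,0,0,0,0,-0.08,0,0,0,0,0,-0.1,0,0,0,0,0,-0.12,0,0,0,0,0,-0.14,0,0,0,0,0,-0.16,0,0,0,0,0,-0.18,0,0,0,0,0,-0.2,0,0,0,0,0,-0.22,0,0,0,0,0,-0.24,0,0,0,0,0,-0.255,0,0,0,0,0,-0.267,0,0,0,0,0,-0.267,0,0,0])

```text
t: 17.85
tool_pos: [0.5228, 0.2842, 0.3107]
tool_rot: [-0.501, 3.099, 0.001]
contact_force: [0.0, -0.5, -0.3]
opening: 0.0144
grip_force: 60.8
```

Run:
```python
from h import *
o=ctrl.get_obs();print(o['contact_force'],o['opening'],o['tool_pos'],yaw()[0],ext(o["tool_pos"]))
go([.44,.12,.32],60)
p1=np.array([.44,.12,.32])
go([.4184,-.1386,.30],-7)
print(ctrl.get_obs()['q'])
```

```text
[ 0.0033386  -0.46465162 -0.26125283] 0.0144162512628174 [0.52275074 0.28417292 0.31069085] 108.35657876154852 [0.0251 0.0035]
target [0.44 0.12 0.32] 60 -> [0.217, -0.2163, -0.016] [0.0007, 0.0013, 0.5373]
target [ 0.4184 -0.1386  0.3   ] -7 -> [0.387, -0.614, 0.0169] [0.0015, 0.0008, 1.2817]
[ 3.72897808e-01 -2.29461085e-02  1.67801501e+00 -1.44009107e-05
  1.48431617e+00 -1.51827992e+00]
```

Request:
apply_moves(rows=[0.03,-0.03,-0.005,0,0,0.06,0.065,-0.062,-0.01,0,0,0.14,0.1,-0.1,-0.015,0,0,0.22,0.135,-0.135,-0.016,0,0,0.3,0.17,-0.17,-0.016,0,0,0.38,0.2,-0.2,-0.016,0,0,0.46,0.217,-0.2163,-0.016,0,0,0.537,0.217,-0.2163,-0.016,0,0,0.537,0.217,-0.2163,-0.016,0,0,0.537])

```text
t: 18.75
tool_pos: [0.4396, 0.1199, 0.3185]
tool_rot: [-0.81, -3.035, -0.001]
contact_force: [0.5, -0.2, -1.9]
opening: 0.0149
grip_force: 60.8
```

Run:
```python
from h import *
o=ctrl.get_obs();print(o['contact_force'],o['opening'],o['tool_pos'],yaw()[0])
im,d=ctrl.get_image("scene");cv2.imwrite("pics/s5.png",im)
go([.4184,-.1386,.30],-7)
```

```text
[ 0.52432608 -0.16433659 -1.91022118] 0.01487202466678326 [0.43958943 0.11990622 0.31847187] 60.12171720902469
target [ 0.4184 -0.1386  0.3   ] -7 -> [-0.1839, -0.3917, 0.0307] [-0.0001, -0.0003, 0.746]
```

View pics/s5.png

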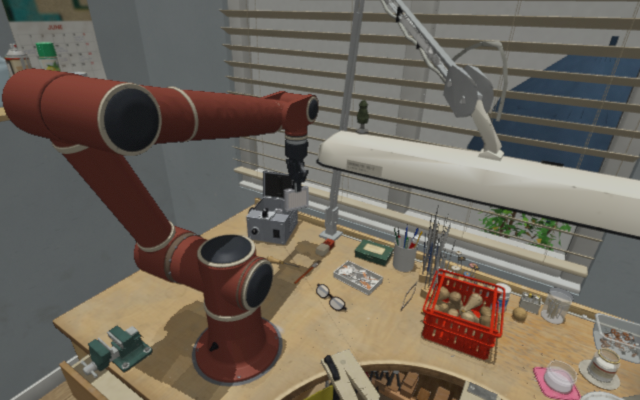

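The plate is held and the flap stands open. The forearm stays left of the shade, so go on to the tray.

Request:
apply_moves(rows=[-0.01,-0.02,0,0,0,0.04,-0.03,-0.06,0,0,0,0.12,-0.05,-0.1,0,0,0,0.2,-0.07,-0.15,0,0,0,0.28,-0.09,-0.2,0,0,0,0.36,-0.11,-0.24,0,0,0,0.44,-0.13,-0.28,0.01,0,0,0.52,-0.15,-0.32,0.02,0,0,0.6,-0.17,-0.36,0.03,0,0,0.68,-0.18,-0.385,0.031,0,0,0.73,-0.184,-0.3917,0.031,0,0,0.746,-0.184,-0.3917,0.031,0,0,0.746,-0.184,-0.3917,0.031,0,0,0.746])

```text
t: 20.1
tool_pos: [0.4183, -0.1382, 0.3003]
tool_rot: [-2.352, -2.082, -0.001]
contact_force: [0.6, -0.6, -2.1]
opening: 0.015
grip_force: 60.8
```

Run:
```python
from h import *
o=ctrl.get_obs();print(o['contact_force'],o['opening'],o['tool_pos'],yaw()[0],o['q'])
im,d=ctrl.get_image("wrist");cv2.imwrite("pics/w6.png",im)
go([.4184,-.1386,.19],-7)
```

```text
[ 0.61821255 -0.63030967 -2.05640732] 0.014980675455496507 [ 0.41825546 -0.13820025  0.30030566] -6.964596512204283 [-4.88615204e-01 -4.12952565e-01  2.02595913e+00  4.93631792e-04
  1.52864924e+00 -3.67080907e-01]
target [ 0.4184 -0.1386  0.19  ] -7 -> [-0.0009, 0.0004, 0.1839] [0.0001, -0.0002, 0.0004]
```

View pics/w6.png

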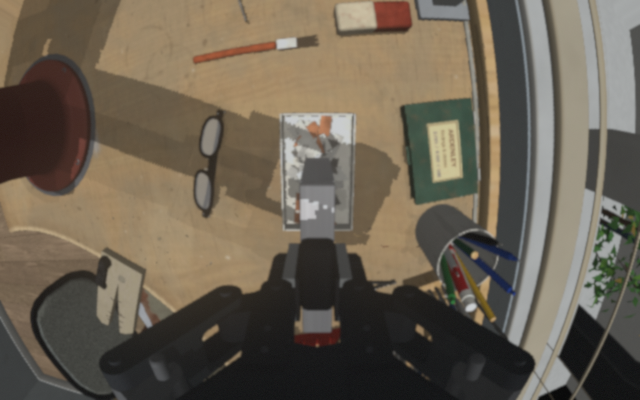

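The wrist view shows the tray outline at (281–353, 113–229) and the plate parallel above it. Check the tray centre.

Run:
```python
from h import *
o=ctrl.get_obs()
q=[wpt(u,.023,o) for u in((281,114),(354,114),(352,230),(282,230))]
for a in q:print(a.round(4))
c=np.mean(q,0);v=(q[0]+q[1]-q[2]-q[3]);print("c",c.round(4),np.rad2deg(np.arctan2(v[1],v[0])))
go([.4184,-.1386,.198],-7)
```

```text
[ 0.3878 -0.065   0.023 ]
[ 0.4685 -0.0749  0.023 ]
[ 0.4532 -0.2127  0.023 ]
[ 0.3683 -0.2023  0.023 ]
c [ 0.4194 -0.1387  0.023 ] 82.80477959686425
target [ 0.4184 -0.1386  0.198 ] -7 -> [-0.0008, 0.0004, 0.1706] [0.0001, -0.0002, 0.0004]
```

Both views agree to 1 mm. Lower the plate and settle.

Request:
apply_moves(rows=[0,0,0.02,0,0,0,0,0.001,0.05,0,0,0,0,0.001,0.08,0,0,0,0,0.001,0.11,0,0,0,0,0.001,0.14,0,0,0,0,0.001,0.16,0,0,0,0,0.001,0.1706,0,0,0,0,0.001,0.1706,0,0,0,0,0.001,0.1706,0,0,0,0,0.001,0.1706,0,0,0,0,0.001,0.1706,0,0,0,0,0.001,0.1706,0,0,0,0,0.001,0.1706,0,0,0,0,0.001,0.1706,0,0,0])

```text
t: 21.55
tool_pos: [0.4185, -0.139, 0.1979]
tool_rot: [2.355, 2.079, 0.0]
contact_force: [-0.2, -1.3, -0.8]
opening: 0.0148
grip_force: 60.8
```

Run:
```python
from h import *
o=ctrl.get_obs();print(o['contact_force'],o['opening'],o['tool_pos'],yaw(),abs(o['dq']).max(),o['t'])
im,d=ctrl.get_image("scene");cv2.imwrite("pics/s7.png",cv2.resize(im[150:300,230:420],None,fx=3.5,fy=3.5,interpolation=cv2.INTER_CUBIC))
P=cloud("scene",d);k=(np.hypot(P[...,0]-.4184,P[...,1]+.1386)<.055)&(P[...,2]>.04)&(P[...,2]<.12)
p=P[k];print(k.sum(),np.percentile(p[:,2],[1,5,50]))
```

```text
[-0.18318669 -1.30483271 -0.78791675] 0.014816861036738902 [ 0.41846169 -0.13901679  0.19793654] (np.float64(-7.115048306519798), array([ 9.92299421e-01, -1.23862098e-01,  2.01502952e-04])) 0.003119870741112041 21.55
405 [0.05991155 0.06310628 0.08900262]
```

View pics/s7.png

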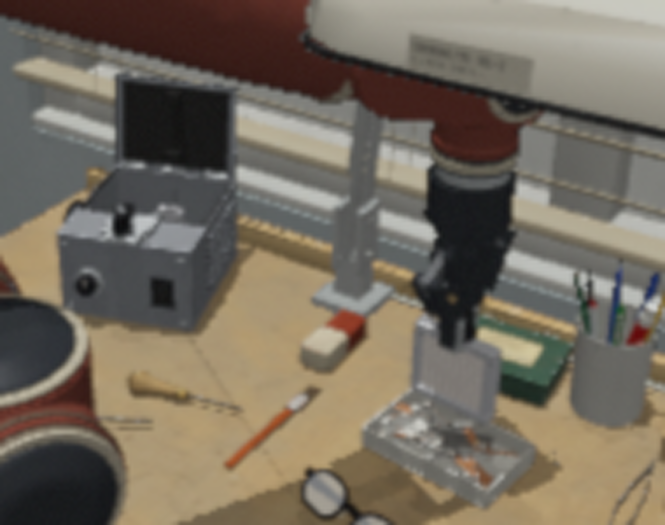

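The plate hangs upright and lengthwise over the tray with its underside at z ≈ 0.06. The flap stands open and everything else is undisturbed.

```bash
python3 -c "
from station import ctrl
print(ctrl.finish_job())"
```

```text
the job is handed in; nothing more can be done
None
```

I handed the job in at about 22 s: knob loosened, latch drawn, flap standing open at about 99°, and the filter plate held still and upright, lengthwise over the tray about 4 cm above its rim. While letting go of the knob I sent one stray 24 mm shift towards the front; nothing looked disturbed, but I had no reading of the force at that moment.

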